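Try the flip-top lids and put the binding jar to soak

ROBOT

A 7-joint arm with a two-finger parallel gripper is mounted at the origin on the work surface. World frame = base frame: x ahead of the robot, y to its left, z up, the work surface at z = 0. Lengths are in m, angles in rad, forces in N, time in s.
With the tool pointing down it reaches from about 0.425 to 0.875 m from the base axis. Payload 4.7 kg.
Tool frame: the origin (TCP) lies midway between the tips of the shut fingers; the grasp point (between the pads) lies 19 mm behind it; z points along the fingers, y is the direction in which the jaws open and shut (so a half turn about z gives the same grasp; the last joint's range is limited). The gripper opens to 87 mm and grips with 3 to 60 N. Pads are 19 mm wide; open, the fingers measure 117 mm over their backs; the gripper's body (75 mm by 190 mm) begins 51 mm behind the grasp point.
Start: joints at [1.188, 0.321, -0.07, 1.45, 0.023, 1.371, -0.057], TCP at [0.251, -0.6, 0.223] pointing down, gripper open.
Joint ranges: [-2.86, 2.86], [-0.3, 2.09], [-1.38, 1.24], [0.06, 2.45], [-1.56, 4.7], [0.09, 2.05], [-2.69, 2.69]. Speed limits (rad/s): [2.57, 2.57, 3.14, 3.14, 3.14, 3.14, 3.14].

INTERFACE

Orientations are given as a rotation vector (axis times angle).
In Python, from bench import ctrl, optics gives the robot as it stands. The module is installed in compiled form; this text tells all that it offers.
- The arm moves only by the tool step_arm, never from a script. Its argument "deltas" is a list of rows, each a list of 7 numbers: the turn, a rotation vector about the tool's x, y, z in degrees, then the shift along the tool's x, y, z in mm, then the finger opening in mm, from 0 to 87. A call has exactly 8 rows; each row is the pose to reach, as a shift and turn from the pose commanded when the call began, along the tool's axes at that moment; what a row does not reach only later rows make up. A row lasts 1/8 s, in which the tool goes at most 62.5 mm and 10.7 degrees, less where a joint would pass 70% of its speed; a pose out of reach is approached as far as the arm can. A call with a gripper value outside its range is refused whole. The fingers move at their own pace and stop on an object; "newtons" is the grip in N (left out, the last holds). Time passes only in rows, so rows that repeat a pose let the fingers close, or fill a call up. It gives the time, the measured TCP pose, the force and the opening at its end, in the units of the state.
- ctrl.get_state(): the state, without advancing time (a new reading comes with each control period).
- optics.get_image(name): name is "scene" or "top" or "wrist"; returns the picture (384x512x3 uint8, red, green, blue); there is no depth.
- optics.get_calibration(name): a dict with "K" (3x3 intrinsics, pixels), "R" (3x3) and "t" (3): a world point X has camera coordinates R X + t. Camera axes: x right, y down, z forward; pixel columns grow to the right and rows downward; lengths in m; the calibration is good to about 2 mm. A picture is of the moment at which its call begins: read the wrist's pose just before it. get_calibration takes no time and is no camera call; for the wrist camera it gives the pose at the moment of the call.
- ctrl.close_job(): hands the job in, once; it reports no verdict.
The state is a dict: "time": time; "joint_positions": joint angles; "qd": joint speeds; "joint_torque": joint torques, N m; "position": TCP position; "tool_rot": TCP orientation; "ft_force": force on the tool from outside, world axes, zero at the start; "torque": the same for the moment, N m; "grip_width": opening from 0.0 (shut) to 1.0 (fully open).
Only numpy, scipy, OpenCV 4.12 (cv2) and the standard library are available. Lean on these libraries where they do the work, as an engineer would, in place of code of your own. Each camera call takes 0.05 s, during which the arm holds its last target.

TASK

Two washed jars stand in the steel caddy; the lid of one swings freely, the lid of the other binds early in its arc. Swing each lid up gently as far as it will go of its own accord and leave it there: the free one standing fully open, the other just where it binds, never forcing it so that the jar is pulled up out of its cup by the lid. Then lift the jar whose lid binds out by its glass and stand it upright in the basin to soak; the other jar stays in the caddy with its lid open, and the brush, soap dish and bottle are left alone.

Things in the scene. Friction and masses are not known exactly. Their poses are not given: they have to be found in the camera images.
- jar_a: one of two look-alike glass jars, 64 mm in diameter, 116 mm high to the rim, 0.56 kg with its lid; origin: centre of its underside, z up, -x is its front (lid tab), +x its hinge side. One jar has a free hinge, the other one that binds. Either may stand in either cup of the caddy. To carry it, grip the glass across its y sides about 100 mm above the underside, where nothing sticks out
- lid_a (a joint): angle of jar_a's flip-top lid: 0 = down, grows as it swings up and back. A good hinge is lightly stiff (about 1 N at the tab), stays where it is left and stops at 1.75, a little behind upright. A binding one feels and stays alike but stops dead somewhere from 0.28 to 0.4. Pushing on against a stop (about 5 N) lifts the jar. Lid: steel disc, 60 mm across, 4 mm thick
- tab_a (a point): middle of the rolled end of the thumb tab on jar_a's lid: a round bar 8 mm thick and 24 mm long, along the jar's y axis, on an 18 mm wide strip; 94 mm from the hinge line. With the lid down it is 26 mm in front of the glass and 121 mm above the jar's underside, clear all round; pinched by its two ends it can turn between the fingers. Its frame turns with the lid
- hinge_a (a point): middle of the hinge line of jar_a's lid, which runs along the jar's y axis 36 mm behind (+x) the jar's centre, 119 mm above its underside; its frame turns with the lid. With the lid upright its tab stands about 217 mm above the jar's underside
- jar_b: one of two look-alike glass jars, 64 mm in diameter, 116 mm high to the rim, 0.56 kg with its lid; origin: centre of its underside, z up, -x is its front (lid tab), +x its hinge side. One jar has a free hinge, the other one that binds. Either may stand in either cup of the caddy. To carry it, grip the glass across its y sides about 100 mm above the underside, where nothing sticks out
- lid_b (a joint): angle of jar_b's flip-top lid: 0 = down, grows as it swings up and back. A good hinge is lightly stiff (about 1 N at the tab), stays where it is left and stops at 1.75, a little behind upright. A binding one feels and stays alike but stops dead somewhere from 0.28 to 0.4. Pushing on against a stop (about 5 N) lifts the jar. Lid: steel disc, 60 mm across, 4 mm thick
- tab_b (a point): middle of the rolled end of the thumb tab on jar_b's lid: a round bar 8 mm thick and 24 mm long, along the jar's y axis, on an 18 mm wide strip; 94 mm from the hinge line. With the lid down it is 26 mm in front of the glass and 121 mm above the jar's underside, clear all round; pinched by its two ends it can turn between the fingers. Its frame turns with the lid
- hinge_b (a point): middle of the hinge line of jar_b's lid, which runs along the jar's y axis 36 mm behind (+x) the jar's centre, 119 mm above its underside; its frame turns with the lid. With the lid upright its tab stands about 217 mm above the jar's underside
- caddy: stainless caddy screwed to the desk: two open square cups, 73 mm outside, 55 mm high, 3 mm walls and floor, their centres 70 mm to either side of the origin along y; origin: centre of its underside; each cup holds a jar with 1.5 mm of play on each side, the jar's underside 3 mm above the desk
- basin: loose round orange plastic basin, empty, open on top, 274 mm over the rim, 83 mm high, flat inner floor 5 mm above the desk and about 212 mm in diameter; origin: centre of its underside
- brush: bystander: bamboo-handled scrub brush lying on the desk, 210 mm long, 40 mm high; origin: underside, near its middle
- soap_dish: bystander: white dish 85 x 115 mm, 22 mm high, with a piece of soap in it, 29 mm high over all; origin: centre of its underside
- bottle: bystander: standing white bottle, 60 mm in diameter, 170 mm high; origin: centre of its underside
Things that resemble listed ones, but are neither listed nor needed, are in the scene too. Leave any orange or yellow look-alike of the jar_b alone.

How it is judged:
On the way, in this order (a step that is already met when the one before it is completed fails the run):
1. both lids have been swung up as far as they go: the free one stands fully open (over 1.45 rad) and the binding one is up at its bind (over 0.22 rad), both jars still in their cups (((value of joint lid_a above 1.45 rad and value of joint lid_b above 0.22 rad) or (value of joint lid_b above 1.45 rad and value of joint lid_a above 0.22 rad)) and height (world z) of each of jar_a, jar_b below 0.012 m), for 0.2 s.
2. the jar with the binding lid stands upright in the basin (((horizontal distance between jar_b and basin below 0.075 m and z of jar_b in the frame of basin below 0.012 m and angle between jar_b's own z axis and vertical below 0.12 rad and value of joint lid_a above 1.45 rad) or (horizontal distance between jar_a and basin below 0.075 m and z of jar_a in the frame of basin below 0.012 m and angle between jar_a's own z axis and vertical below 0.12 rad and value of joint lid_b above 1.45 rad))), for 0.2 s.
At the end, for the whole second after the job is handed in: The jar whose lid binds stands upright (within 7 degrees), at rest, on the basin's floor, within 75 mm of its centre, lid at any angle; the other jar is still upright in its cup (within 20 mm of its start) with its lid fully open (over 1.45 rad); the basin is at rest (((horizontal distance between jar_b and basin below 0.075 m and z of jar_b in the frame of basin below 0.012 m and angle between each of jar_b, jar_a's own z axis and vertical below 0.12 rad and value of joint lid_a above 1.45 rad and height (world z) of jar_a below 0.01 m and distance of jar_a from where it was at the start of the episode below 0.02 m) or (horizontal distance between jar_a and basin below 0.075 m and z of jar_a in the frame of basin below 0.012 m and angle between each of jar_a, jar_b's own z axis and vertical below 0.12 rad and value of joint lid_b above 1.45 rad and height (world z) of jar_b below 0.01 m and distance of jar_b from where it was at the start of the episode below 0.02 m)) and linear speed of each of jar_b, jar_a, basin below 0.02 m/s); the robot touches nothing.
It fails at once if a jar is pulled up out of its cup by its lid (risen over 12 mm, the fingers bearing on the lid and not gripping the glass) (height (world z) of jar_a above 0.015 m and contact force between the fingers and lid_a above 1.5 N and contact force between the fingers and jar_a_c0 below 3 N).
It fails at once if a jar is pulled up out of its cup by its lid (risen over 12 mm, the fingers bearing on the lid and not gripping the glass) (height (world z) of jar_b above 0.015 m and contact force between the fingers and lid_b above 1.5 N and contact force between the fingers and jar_b_c0 below 3 N).
It fails at once if a jar is tipped over (more than 0.5 rad) (angle between any of jar_a, jar_b's own z axis and vertical above 0.5 rad).
It fails at once if the brush, soap dish or bottle is moved more than 40 mm (distance of any of brush, soap_dish, bottle from where it was at the start of the episode above 0.04 m).
It also fails if it takes over 72 s, if anything falls off the work surface, if the arm or the gripper's body presses on something with over 40 N, if the wrist force passes 120 N, or if a joint passes its speed limit or range.

## Working session

There is one attempt and no reset: what is moved stays moved. The work goes in short steps, Python scripts to look and compute and a tool call to move; the robot and the scene stay as the last step left them, time stands still between calls to the robot, and variables do not carry over. Pictures are saved under pics/ and viewed, and the job is handed in when it is done.

Besides the shell and the picture viewer there is one more tool, called as name([rows], argument=value, ...), one row to a line, values as JSON. step_arm: Moves the arm, as the interface text tells. Its arguments: {"type":"object","properties":{"deltas":{"type":"array"},"newtons":{"type":"number"}},"required":["deltas"]}

```bash
mkdir -p pics; ls
python3 - <<'E'
from bench import ctrl, optics
import cv2,numpy as np
s=ctrl.get_state()
for k,v in s.items(): print(k,np.round(v,3))
for n in("scene","top","wrist"):
    c=optics.get_calibration(n); print(n,np.round(c["K"],1).tolist(),np.round(c["R"],3).tolist(),np.round(c["t"],3).tolist())
    im=optics.get_image(n); cv2.imwrite(f"pics/{n}0.png",im[:,:,::-1])
E
```

```text
pics
time 0.0
joint_positions [ 1.188  0.322 -0.07   1.452  0.023  1.371 -0.057]
qd [ 0.    -0.     0.001 -0.001 -0.     0.001 -0.002]
joint_torque [-0.0000e+00 -4.9129e+01 -4.0400e-01 -3.1254e+01 -6.4000e-02  4.4000e-02
  0.0000e+00]
position [ 0.251 -0.599  0.221]
tool_rot [-3.078e+00 -6.190e-01  1.000e-03]
ft_force [0.158 0.461 0.995]
torque [ 0.004 -0.051 -0.012]
grip_width 0.998
scene [[460.1, 0.0, 263.5], [0.0, 460.1, 190.0], [0.0, 0.0, 1.0]] [[-0.681, 0.732, 0.002], [0.582, 0.543, -0.605], [-0.444, -0.411, -0.796]] [0.393, -0.259, 1.904]
top [[481.7, 0.0, 253.5], [0.0, 481.7, 184.6], [0.0, 0.0, 1.0]] [[-0.013, -1.0, 0.003], [-0.998, 0.013, -0.056], [0.056, -0.003, -0.998]] [-0.026, 0.545, 1.606]
wrist [[309.9, 0.0, 255.0], [0.0, 309.9, 191.8], [0.0, 0.0, 1.0]] [[0.387, -0.922, -0.001], [-0.894, -0.375, 0.245], [-0.226, -0.093, -0.97]] [-0.649, -0.031, 0.389]
```

View pics/scene0.png

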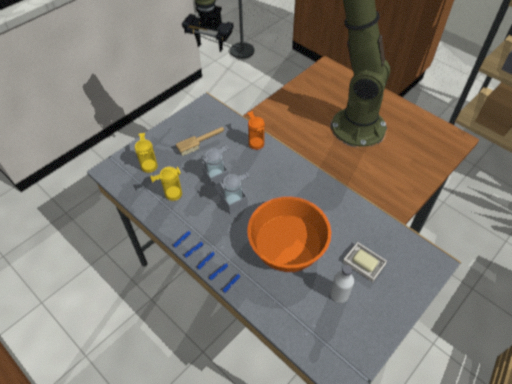

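View pics/top0.png

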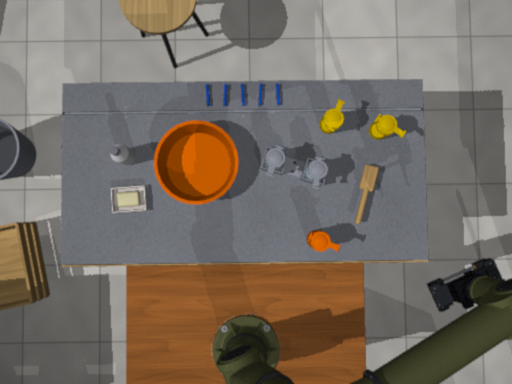

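View pics/wrist0.png

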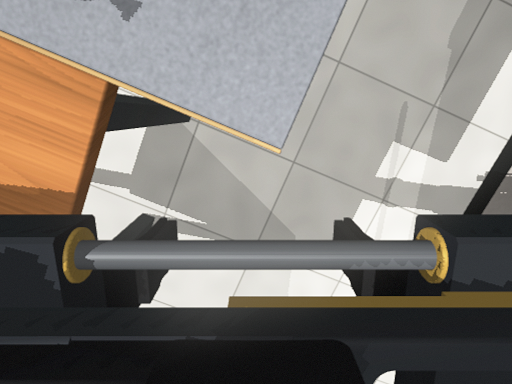

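The scene and top views show the two grey jars in the caddy (top view about (274,158) and (315,170)) and the orange basin (about (197,162)). The yellow and orange look-alikes stand nearby, and the arm is out to the right. I'll enlarge the jars.

Run:
```python
import cv2
a=cv2.imread('pics/top0.png')[135:205,240:340]; cv2.imwrite('pics/topz.png',cv2.resize(a,None,fx=8,fy=8,interpolation=cv2.INTER_CUBIC))
a=cv2.imread('pics/scene0.png')[135:225,190:260]; cv2.imwrite('pics/scenez.png',cv2.resize(a,None,fx=6.5,fy=6.5,interpolation=cv2.INTER_CUBIC))
```

```text
(no output)
```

View pics/topz.png

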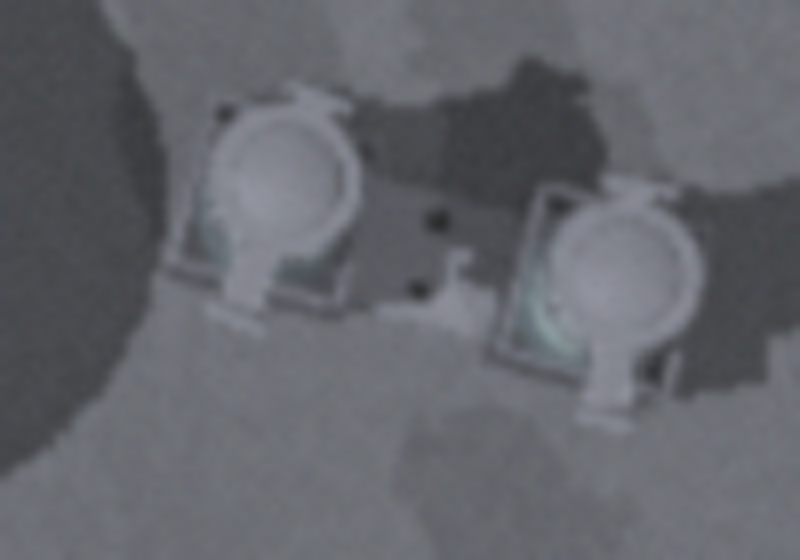

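View pics/scenez.png

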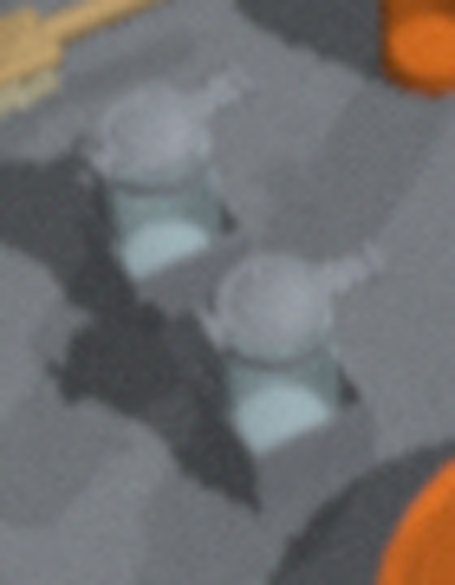

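```bash
cat > h.py <<'E'
import numpy as np,cv2
from bench import ctrl,optics
from scipy.spatial.transform import Rotation as Rn
def ray(n,px,c=None):
    c=c or optics.get_calibration(n); K,R,t=map(np.array,(c["K"],c["R"],c["t"]))
    d=R.T@np.linalg.solve(K,[px[0],px[1],1.]); return -R.T@t,d
def onz(n,px,z,c=None):
    o,d=ray(n,px,c); return o+d*(z-o[2])/d[2]
def proj(n,X,c=None):
    c=c or optics.get_calibration(n); K,R,t=map(np.array,(c["K"],c["R"],c["t"]))
    p=K@(R@np.array(X)+t); return p[:2]/p[2]
def tri(a,b):
    (o1,d1),(o2,d2)=a,b
    s=np.linalg.lstsq(np.c_[d1,-d2],o2-o1,rcond=None)[0]
    p,q=o1+d1*s[0],o2+d2*s[1]; return (p+q)/2,np.linalg.norm(p-q)
def delta(pos,yaw=None,R=None):
    """row (deg,mm) from the present measured pose to pos; yaw=direction (deg) of tool x in world, tool down"""
    s=ctrl.get_state(); R0=Rn.from_rotvec(s["tool_rot"])
    if R is None:
        c,si=np.cos(np.radians(yaw)),np.sin(np.radians(yaw))
        R=Rn.from_matrix(np.array([[c,si,0],[si,-c,0],[0,0,-1]]))
    return np.round(np.r_[(R0.inv()*R).as_rotvec(degrees=True),R0.inv().apply(np.array(pos)-s["position"])*1000],1)
def st():
    s=ctrl.get_state(); print(round(s["time"],2),np.round(s["position"],4),np.round(s["tool_rot"],3),np.round(s["ft_force"],2),round(s["grip_width"]*87,1)); return s
E
python3 - <<'E'
from h import *
f=lambda x,y:(240+(x+.5)/8-.5,135+(y+.5)/8-.5)
for nm,h,d,t in(("L",(325,97),(290,172),(238,316)),("R",(645,185),(628,268),(606,422))):
    H,D,T=onz("top",f(*h),.123),onz("top",f(*d),.125),onz("top",f(*t),.126)
    print(nm,np.round([H,D,T],4).tolist(),"HT",np.linalg.norm((H-T)[:2]),"HD",np.linalg.norm((H-D)[:2]),"yaw",np.degrees(np.arctan2(*(H-T)[1::-1])))
# scene tabs
g=lambda x,y:(190+(x+.5)/6.5-.5,135+(y+.5)/6.5-.5)
print("scene tab R,L",onz("scene",g(238,85),.126),onz("scene",g(372,255),.126), "disc",onz("scene",g(155,132),.125),onz("scene",g(272,303),.125))
im=cv2.imread('pics/top0.png'); hsv=cv2.cvtColor(im,cv2.COLOR_BGR2HSV)
m=cv2.inRange(hsv,(3,150,60),(18,255,255)); n,l,s,c=cv2.connectedComponentsWithStats(m)
i=1+s[1:,4].argmax(); x,y,w,h=s[i,:4]; print(s[i])
ct=max(cv2.findContours((l==i).astype('u1'),0,1)[0],key=len); e=cv2.fitEllipse(cv2.convexHull(ct)); print(e)
b=onz("top",e[0],.083); print("basin",b, "dia",np.mean(e[1])/481.7*(1.59-.083))
s=ctrl.get_state();print(Rn.from_rotvec(s["tool_rot"]).as_matrix().round(3))
E
```

```text
L [[0.6575, -0.1184, 0.123], [0.6277, -0.104, 0.125], [0.5711, -0.0827, 0.126]] HT 0.09348556828617166 HD 0.03306141035234262 yaw -22.44204638983095
R [[0.6211, -0.2439, 0.123], [0.5882, -0.2363, 0.125], [0.5276, -0.2263, 0.126]] HT 0.09507414727429248 HD 0.03377776400760741 yaw -10.68572808526128
scene tab R,L [ 0.52795144 -0.23025602  0.126     ] [ 0.5646431  -0.09063378  0.126     ] disc [ 0.5828754  -0.23926896  0.125     ] [ 0.62328703 -0.1069297   0.125     ]
[  127   263   239   121 24158]
((234.71543884277344, 326.6558837890625), (140.25827026367188, 366.21710205078125), 89.0919189453125)
basin [0.09057957 0.03255933 0.083     ] dia 0.7922549160036132
[[ 0.922  0.387 -0.001]
 [ 0.387 -0.922  0.001]
 [-0.    -0.001 -1.   ]]
```

Run:
```python
from h import *
im=cv2.imread('pics/top0.png'); hsv=cv2.cvtColor(im,cv2.COLOR_BGR2HSV)
m=cv2.inRange(hsv,(3,200,60),(18,255,255)); m[:110]=0;m[215:]=0;m[:,:140]=0;m[:,250:]=0
ct=max(cv2.findContours(m,0,1)[0],key=len); e=cv2.fitEllipse(cv2.convexHull(ct)); print(e)
b=onz("top",e[0],.083); print("basin",b, "dia",np.mean(e[1])/481.7*(1.59-.083))
print(delta([.528,-.228,.223],-10.7))
```

```text
((195.66845703125, 161.86981201171875), (82.85881042480469, 83.86459350585938), 78.86459350585938)
basin [0.61692828 0.15315061 0.083     ] dia 0.26079735283735805
[-1.000e-01  0.000e+00  3.340e+01  3.989e+02 -2.352e+02 -1.000e+00]
```

step_arm([
  [0, 0, 4, 50, -29, 0, 87],
  [0, 0, 8, 100, -59, 0, 87],
  [0, 0, 12.5, 150, -88, 0, 87],
  [0, 0, 17, 200, -118, 0, 87],
  [0, 0, 21, 250, -147, 0, 87],
  [0, 0, 25, 300, -176, 0, 87],
  [0, 0, 29, 350, -206, 0, 87],
  [0, 0, 33.4, 399, -235, 0, 87],
], newtons=4)

```text
time: 1.15
position: [0.5292, -0.2269, 0.2224]
tool_rot: [3.127, -0.296, -0.0]
ft_force: [1.1, 0.1, 0.6]
grip_width: 1.0
```

Run:
```python
from h import *
st(); print(ctrl.get_state()["joint_positions"])
c=optics.get_calibration("wrist");print(np.round(proj("wrist",[.528,-.228,.125],c)))
im=optics.get_image("wrist");cv2.imwrite("pics/w1.png",im[:,:,::-1]); im=optics.get_image("top");cv2.imwrite("pics/t1.png",im[:,:,::-1]);st()
np.savez("w1.npz",**c)
```

```text
1.15 [ 0.5292 -0.2269  0.2224] [ 3.127 -0.296 -0.   ] [1.09 0.06 0.58] 87.0
[ 0.64818113  0.18028439 -0.32730392  1.63230914  0.05947798  1.33874149
 -1.44724237]
[257. 193.]
1.25 [ 0.5324 -0.2199  0.2225] [-3.125e+00  2.740e-01 -3.000e-03] [-0.08  0.96  0.98] 86.6
```

View pics/w1.png

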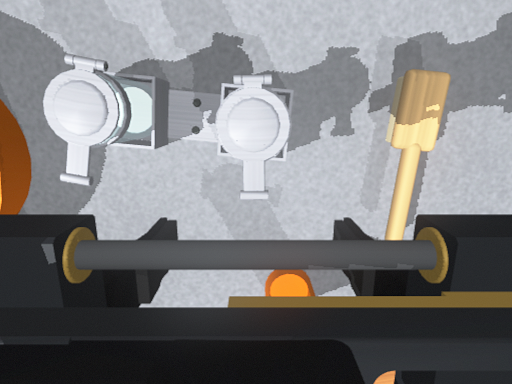

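The wrist view shows both jars: right tab at (254,196), left tab at (75,179), with hinge bars at (253,79) and (86,62). The arm was still settling, so I'll shoot again and measure from that.

Run:
```python
from h import *
optics.get_image("top");
s=st();c=optics.get_calibration("wrist")
im=optics.get_image("wrist");cv2.imwrite("pics/w2.png",im[:,:,::-1]);st()
np.savez("w2.npz",**c)
a=im[40:215,20:310,::-1]; cv2.imwrite("pics/w2z.png",cv2.resize(a,None,fx=2.7,fy=2.7,interpolation=cv2.INTER_CUBIC))
```

```text
1.3 [ 0.5303 -0.2241  0.2223] [-3.128  0.28  -0.   ] [-0.59 -0.67 -0.  ] 87.1
1.35 [ 0.5287 -0.2272  0.2222] [ 3.128e+00 -2.860e-01 -1.000e-03] [-0.64 -1.02 -0.72] 87.3
```

View pics/w2z.png

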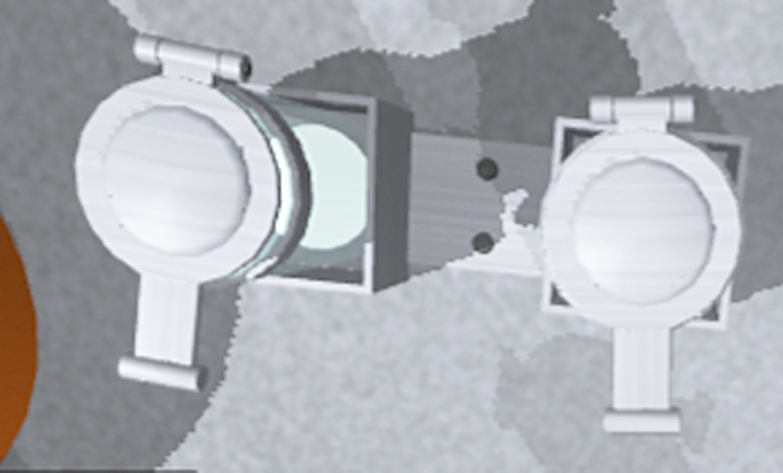

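Run:
```python
from h import *
c=dict(np.load("w2.npz")); f=lambda x,y:(20+(x+.5)/2.7-.5,40+(y+.5)/2.7-.5)
for n,t,h in(("R",(642,421),(641,110)),("L",(161,373),(193,58))):
    T,H=onz("wrist",f(*t),.124,c),onz("wrist",f(*h),.122,c)
    print(n,T.round(4),H.round(4),np.linalg.norm(T-H),np.degrees(np.arctan2(*(H-T)[1::-1])))
```

```text
R [ 0.5264 -0.2253  0.124 ] [ 0.6199 -0.2417  0.122 ] 0.09493450989609269 -9.913908352937186
L [ 0.5689 -0.0777  0.124 ] [ 0.6573 -0.1152  0.122 ] 0.0960102392389087 -22.993208070481977
```

step_arm([
  [0, 0, 0, -0.5, 0, 15, 45],
  [0, 0, 0, -1, -0.5, 40, 45],
  [0, 0, 0, -1, -0.5, 65, 45],
  [0, 0, 0, -1.5, -0.5, 88, 45],
  [0, 0, 0, -1.5, -0.5, 105, 45],
  [0, 0, 0, -1.5, -0.5, 114, 45],
  [0, 0, 0, -1.5, -0.5, 117, 45],
  [0, 0, 0, -1.5, -0.5, 117, 45],
])

```text
time: 2.35
position: [0.5273, -0.228, 0.106]
tool_rot: [3.128, -0.292, 0.001]
ft_force: [0.4, 0.1, -0.0]
grip_width: 0.518
```

Run:
```python
from h import *
s=st();print("jar R tab in tool", delta([.527,-.226,.105],-10.2))
im=optics.get_image("wrist");cv2.imwrite("pics/w3.png",im[:,:,::-1]);st()
```

```text
2.35 [ 0.5273 -0.228   0.106 ] [ 3.128e+00 -2.920e-01  1.000e-03] [ 0.36  0.08 -0.03] 45.1
jar R tab in tool [ 0.  -0.  -0.5 -0.7 -1.9  1. ]
2.4 [ 0.5275 -0.228   0.1063] [ 3.127e+00 -2.920e-01  2.000e-03] [-0.35 -0.26  0.22] 45.0
```

View pics/w3.png

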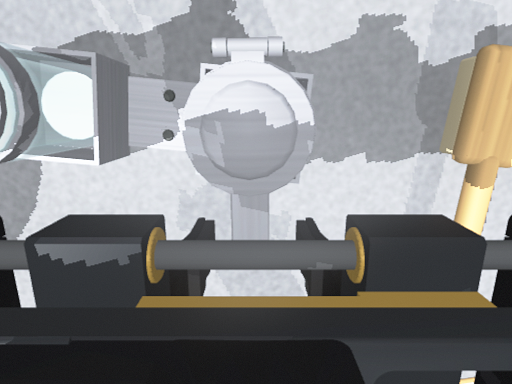

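The strip is centred between the fingers to within about 2 mm (column 249, finger centre 256). I'll close on the bar ends.

step_arm([
  [0, 0, 0, 0, -1.7, 1, 40],
  [0, 0, 0, 0, -1.7, 1, 34],
  [0, 0, 0, 0, -1.7, 1, 29],
  [0, 0, 0, 0, -1.7, 1, 24],
  [0, 0, 0, 0, -1.7, 1, 18],
  [0, 0, 0, 0, -1.7, 1, 18],
  [0, 0, 0, 0, -1.7, 1, 18],
  [0, 0, 0, 0, -1.7, 1, 18],
], newtons=5)

```text
time: 3.4
position: [0.5272, -0.226, 0.1045]
tool_rot: [-3.128, 0.292, 0.0]
ft_force: [-1.4, 1.1, -0.6]
grip_width: 0.27
```

step_arm([
  [0, 0, 0, 0, 0, -2, 18],
  [0, 0, 0, 0.2, 0, -5, 18],
  [0, 0, 0, 0.6, 0, -9, 18],
  [0, 0, 0, 1.2, 0, -13, 18],
  [0, 0, 0, 2, 0, -17, 18],
  [0, 0, 0, 2.7, 0, -20.5, 18],
  [0, 0, 0, 3.4, 0, -23, 18],
  [0, 0, 0, 3.4, 0, -23, 18],
])

```text
time: 4.4
position: [0.5309, -0.2269, 0.1279]
tool_rot: [3.128, -0.292, 0.001]
ft_force: [0.6, 0.7, 0.0]
grip_width: 0.272
```

Run:
```python
from h import *
st()
im=optics.get_image("wrist");cv2.imwrite("pics/w4.png",im[:,:,::-1]);st()
im=optics.get_image("scene");cv2.imwrite("pics/s4.png",cv2.resize(im[110:240,170:280,::-1],None,fx=4.5,fy=4.5,interpolation=2));st()
```

```text
4.4 [ 0.5309 -0.2269  0.1279] [ 3.128e+00 -2.920e-01  1.000e-03] [0.61 0.67 0.  ] 23.7
4.45 [ 0.5308 -0.2268  0.1278] [ 3.128e+00 -2.920e-01  1.000e-03] [ 0.65  1.18 -0.79] 23.4
4.5 [ 0.5307 -0.2269  0.1277] [ 3.128 -0.292  0.   ] [ 0.34  0.28 -0.03] 23.3
```

View pics/w4.png

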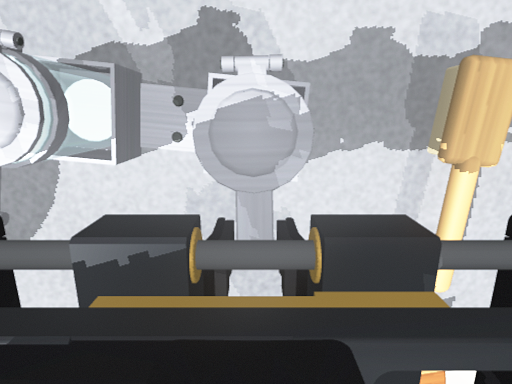

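View pics/s4.png

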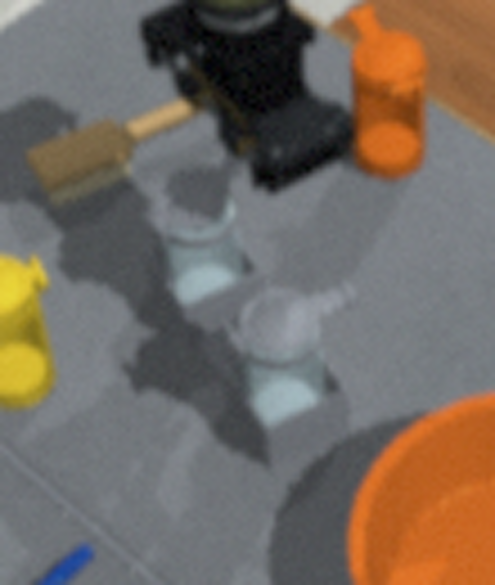

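step_arm([
  [0, 0, 0, 0.3, 0, -1, 18],
  [0, 0, 0, 0.6, 0, -2.2, 18],
  [0, 0, 0, 1, 0, -3.4, 18],
  [0, 0, 0, 1.4, 0, -4.6, 18],
  [0, 0, 0, 1.8, 0, -5.8, 18],
  [0, 0, 0, 2.3, 0, -7.2, 18],
  [0, 0, 0, 2.3, 0, -7.2, 18],
  [0, 0, 0, 2.3, 0, -7.2, 18],
])

```text
time: 5.5
position: [0.5326, -0.2272, 0.1343]
tool_rot: [-3.128, 0.292, 0.001]
ft_force: [0.5, -0.7, -6.6]
grip_width: 0.271
```

Run:
```python
from h import *
F=[]
for i in range(2):
    s=st(); im=optics.get_image("wrist")
st();cv2.imwrite("pics/w5.png",im[:,:,::-1])
```

```text
5.5 [ 0.5326 -0.2272  0.1343] [-3.128e+00  2.920e-01  1.000e-03] [ 0.51 -0.71 -6.57] 23.6
5.55 [ 0.5327 -0.2272  0.1344] [-3.128e+00  2.920e-01  1.000e-03] [ 1.95 -0.8  -6.7 ] 23.6
5.6 [ 0.5327 -0.2272  0.1344] [-3.128e+00  2.920e-01  1.000e-03] [ 1.12 -0.34 -5.26] 23.6
```

Fz is −6 N against a free drag of about 0, so the right lid binds here. I'll ease back a little to seat the jar, then check.

step_arm([
  [0, 0, 0, -0.3, 0, 1, 18],
  [0, 0, 0, -0.6, 0, 2, 18],
  [0, 0, 0, -0.8, 0, 3, 18],
  [0, 0, 0, -0.8, 0, 3, 18],
  [0, 0, 0, -0.8, 0, 3, 18],
  [0, 0, 0, -0.8, 0, 3, 18],
  [0, 0, 0, -0.8, 0, 3, 18],
  [0, 0, 0, -0.8, 0, 3, 18],
])

```text
time: 6.6
position: [0.5321, -0.2271, 0.1317]
tool_rot: [3.128, -0.292, -0.0]
ft_force: [-1.6, 0.8, 0.2]
grip_width: 0.271
```

Run:
```python
from h import *
for i in range(2):
    s=st(); im=optics.get_image("wrist")
st();cv2.imwrite("pics/w6.png",im[:,:,::-1])
```

```text
6.6 [ 0.5321 -0.2271  0.1317] [ 3.128 -0.292 -0.   ] [-1.61  0.76  0.24] 23.5
6.65 [ 0.5321 -0.2271  0.1317] [ 3.128 -0.292 -0.   ] [-1.5   1.59  1.36] 23.0
6.7 [ 0.5321 -0.2271  0.1317] [ 3.128 -0.292 -0.   ] [-2.31  0.41  1.04] 23.4
```

View pics/w6.png

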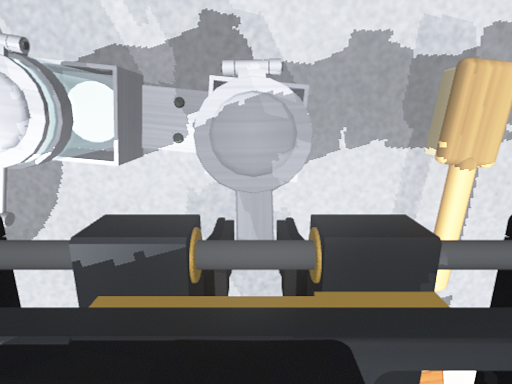

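step_arm([
  [0, 0, 0, 0, 0, 0, 28],
  [0, 0, 0, 0, 0, 0, 34],
  [0, 0, 0, 0, 0, 0, 40],
  [0, 0, 0, 0, 0, 0, 44],
  [0, 0, 0, 0, 0, -10, 44],
  [0, 0, 0, 0, 0, -30, 44],
  [0, 0, 0, 0, 0, -55, 44],
  [0, 0, 0, 0, 0, -75, 44],
])

```text
time: 7.7
position: [0.5326, -0.2272, 0.2087]
tool_rot: [3.127, -0.292, 0.003]
ft_force: [1.2, -0.6, -0.1]
grip_width: 0.505
```

Run:
```python
from h import *
st(); print(delta([.570,-.081,.205],-22.5))
```

```text
7.7 [ 0.5326 -0.2272  0.2087] [ 3.127e+00 -2.920e-01  3.000e-03] [ 1.17 -0.62 -0.06] 43.9
[ 0.000e+00 -1.000e-01  1.180e+01  9.700e+00 -1.506e+02  3.600e+00]
```

step_arm([
  [0, 0, 1, 1, -12, 0, 44],
  [0, 0, 3, 2.5, -38, 1, 44],
  [0, 0, 5.5, 4.5, -70, 2, 44],
  [0, 0, 8, 6.5, -100, 3, 44],
  [0, 0, 10, 8, -128, 3, 44],
  [0, 0, 11.5, 9.5, -146, 3, 44],
  [0, 0, 11.8, 9.7, -150, 3, 44],
  [0, 0, 11.8, 9.7, -150.6, 3, 44],
])

```text
time: 8.7
position: [0.5695, -0.0815, 0.2041]
tool_rot: [3.081, -0.612, 0.001]
ft_force: [-0.1, -0.8, -0.7]
grip_width: 0.507
```

Run:
```python
from h import *
im=optics.get_image("top");cv2.imwrite("pics/t7.png",im[:,:,::-1])
st();c=optics.get_calibration("wrist");np.savez("w7.npz",**c)
im=optics.get_image("wrist");cv2.imwrite("pics/w7.png",im[:,:,::-1]);st()
```

```text
8.75 [ 0.5694 -0.0819  0.204 ] [ 3.081 -0.613  0.   ] [-0.09  0.6  -0.18] 44.0
8.8 [ 0.5693 -0.0821  0.2039] [ 3.08  -0.614  0.   ] [-0.38  0.09  0.07] 43.9
```

View pics/w7.png

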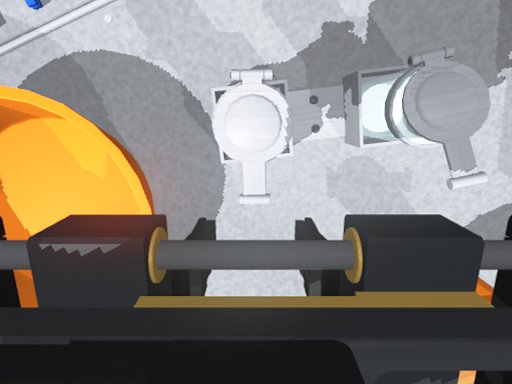

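The left tab bar is at (254.5,199) and its hinge at (251.5,75). The right lid stands raised, with its bar at (467,180).

Run:
```python
from h import *
c=dict(np.load("w7.npz"))
T,H=onz("wrist",(254.5,199),.124,c),onz("wrist",(251.5,75),.122,c)
y=np.degrees(np.arctan2(*(H-T)[1::-1]));print(T.round(4),H.round(4),np.linalg.norm(T-H),y)
print(delta([T[0],T[1]-.0005,.105],y))
for th in(0,.2,.25,.3,.35): # expected right tab pixel
    d=np.array([np.cos(np.radians(-10.2)),np.sin(np.radians(-10.2))]); r=.094
    X=np.r_[np.array([.6203,-.2425])-d*r*np.cos(th+.02),.122+r*np.sin(th+.02)]; print(th,proj("wrist",X,c).round(1))
```

```text
[ 0.5681 -0.081   0.124 ] [ 0.6566 -0.1153  0.122 ] 0.09495245124206639 -21.170041650930493
[ 0.  -0.  -1.4 -1.4 -0.2 98.9]
0 [441.8 176.9]
0.2 [456.3 179. ]
0.25 [460.2 178.8]
0.3 [464.2 178.2]
0.35 [468.3 177.3]
```

step_arm([
  [0, 0, -0.5, -0.5, 0, 10, 44],
  [0, 0, -1, -1, 0, 30, 44],
  [0, 0, -1.4, -1.4, 0, 55, 44],
  [0, 0, -1.4, -1.4, 0, 76, 44],
  [0, 0, -1.4, -1.4, 0, 90, 44],
  [0, 0, -1.4, -1.4, 0, 97, 44],
  [0, 0, -1.4, -1.4, 0, 99, 44],
  [0, 0, -1.4, -1.4, 0, 99, 44],
])

```text
time: 9.8
position: [0.5686, -0.0804, 0.1053]
tool_rot: [3.089, -0.574, 0.002]
ft_force: [0.2, 0.5, 0.6]
grip_width: 0.508
```

Run:
```python
from h import *
st();print(delta([.5681,-.0815,.105],-21.5))
im=optics.get_image("wrist");cv2.imwrite("pics/w8.png",im[:,:,::-1])
```

```text
9.8 [ 0.5686 -0.0804  0.1053] [ 3.089e+00 -5.740e-01  2.000e-03] [0.24 0.49 0.64] 44.2
[-0.  -0.1  0.4 -0.1  1.2  0.3]
```

View pics/w8.png

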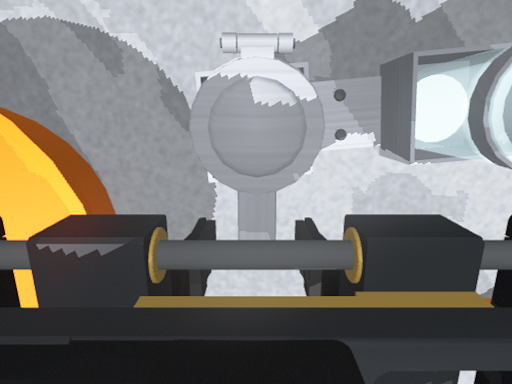

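The strip (column 257) is centred between the fingers, so I'll pinch.

step_arm([
  [0, 0, 0, 0, 0.4, 0, 40],
  [0, 0, 0, 0, 0.4, 0, 34],
  [0, 0, 0, 0, 0.4, 0, 29],
  [0, 0, 0, 0, 0.4, 0, 24],
  [0, 0, 0, 0, 0.4, 0, 18],
  [0, 0, 0, 0, 0.4, 0, 18],
  [0, 0, 0, 0, 0.4, 0, 18],
  [0, 0, 0, 0, 0.4, 0, 18],
], newtons=5)

```text
time: 10.85
position: [0.568, -0.0808, 0.1047]
tool_rot: [3.088, -0.574, -0.0]
ft_force: [0.1, -0.9, 1.3]
grip_width: 0.272
```

step_arm([
  [0, 0, 0, 0, 0, -2, 18],
  [0, 0, 0, 0.2, 0, -5, 18],
  [0, 0, 0, 0.6, 0, -9, 18],
  [0, 0, 0, 1.2, 0, -13, 18],
  [0, 0, 0, 2, 0, -17, 18],
  [0, 0, 0, 2.7, 0, -20.5, 18],
  [0, 0, 0, 3.4, 0, -23, 18],
  [0, 0, 0, 3.4, 0, -23, 18],
])

```text
time: 11.85
position: [0.5715, -0.0819, 0.1281]
tool_rot: [3.089, -0.574, 0.001]
ft_force: [1.8, -1.0, -0.2]
grip_width: 0.272
```

step_arm([
  [0, 0, 0, 0.3, 0, -1, 18],
  [0, 0, 0, 0.6, 0, -2.2, 18],
  [0, 0, 0, 1, 0, -3.4, 18],
  [0, 0, 0, 1.4, 0, -4.6, 18],
  [0, 0, 0, 1.8, 0, -5.8, 18],
  [0, 0, 0, 2.3, 0, -7.2, 18],
  [0, 0, 0, 2.3, 0, -7.2, 18],
  [0, 0, 0, 2.3, 0, -7.2, 18],
])

```text
time: 12.85
position: [0.5735, -0.0827, 0.1352]
tool_rot: [3.089, -0.574, 0.001]
ft_force: [1.1, -1.9, -1.2]
grip_width: 0.27
```

step_arm([
  [0, 0, 0, 0.4, 0, -1.2, 18],
  [0, 0, 0, 0.9, 0, -2.5, 18],
  [0, 0, 0, 1.5, 0, -4, 18],
  [0, 0, 0, 2.1, 0, -5.4, 18],
  [0, 0, 0, 2.8, 0, -7, 18],
  [0, 0, 0, 3.6, 0, -8.7, 18],
  [0, 0, 0, 3.6, 0, -8.7, 18],
  [0, 0, 0, 3.6, 0, -8.7, 18],
])

```text
time: 13.85
position: [0.5769, -0.084, 0.1438]
tool_rot: [3.089, -0.574, 0.001]
ft_force: [0.8, -1.0, 0.4]
grip_width: 0.27
```

step_arm([
  [0, 0, 0, 2.1, 0, -4.2, 18],
  [0, 0, 0, 5.5, 0, -9.8, 18],
  [0, 0, 0, 9.8, 0, -16, 18],
  [0, 0, 0, 14.6, 0, -21.8, 18],
  [0, 0, 0, 19.8, 0, -27.2, 18],
  [0, 0, 0, 25.5, 0, -32.1, 18],
  [0, 0, 0, 30, 0, -35.6, 18],
  [0, 0, 0, 30, 0, -35.6, 18],
])

```text
time: 14.85
position: [0.6053, -0.095, 0.1796]
tool_rot: [-3.089, 0.575, -0.001]
ft_force: [1.5, -0.6, -0.8]
grip_width: 0.266
```

Run:
```python
from h import *
st()
im=optics.get_image("wrist");cv2.imwrite("pics/w9.png",im[:,:,::-1])
im=optics.get_image("scene");cv2.imwrite("pics/s9.png",cv2.resize(im[110:240,170:280,::-1],None,fx=4.5,fy=4.5,interpolation=2));s=st()
print(delta([.5681,-.0815,s["position"][2]],-21.5))
```

```text
14.85 [ 0.6053 -0.095   0.1796] [-3.089e+00  5.750e-01 -1.000e-03] [ 1.52 -0.62 -0.82] 23.2
14.95 [ 0.6049 -0.0947  0.1794] [ 3.089 -0.574  0.   ] [ 0.53 -1.25 -1.48] 23.3
[ -0.   -0.    0.4 -39.1   0.9  -0. ]
```

View pics/w9.png

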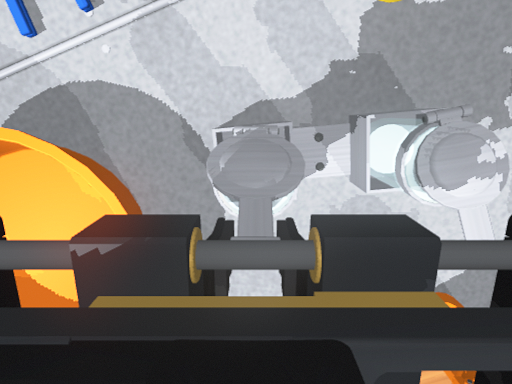

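View pics/s9.png

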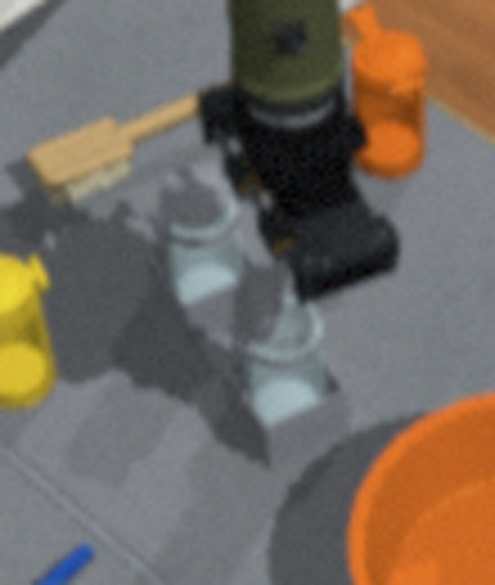

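step_arm([
  [0, 0, 0, 3.9, 0, -2.6, 18],
  [0, 0, 0, 10.4, 0, -6.4, 18],
  [0, 0, 0, 17.1, 0, -9.7, 18],
  [0, 0, 0, 24.2, 0, -12.4, 18],
  [0, 0, 0, 31.4, 0, -14.6, 18],
  [0, 0, 0, 38.7, 0, -16.1, 18],
  [0, 0, 0, 44, 0, -16.9, 18],
  [0, 0, 0, 48.1, 0, -17.3, 18],
])

```text
time: 15.95
position: [0.6496, -0.1121, 0.196]
tool_rot: [-3.089, 0.574, 0.002]
ft_force: [-1.3, -0.2, -5.4]
grip_width: 0.273
```

step_arm([
  [0, 0, 0, 3, 0, -0.2, 18],
  [0, 0, 0, 6, 0, -0.2, 18],
  [0, 0, 0, 9.3, 0, -0.2, 18],
  [0, 0, 0, 12, 0, 0, 18],
  [0, 0, 0, 15, 0, 0.2, 18],
  [0, 0, 0, 15, 0, 0.2, 18],
  [0, 0, 0, 15, 0, 0.2, 18],
  [0, 0, 0, 15, 0, 0.2, 18],
])

```text
time: 16.95
position: [0.6635, -0.1174, 0.1963]
tool_rot: [3.089, -0.574, -0.0]
ft_force: [-0.7, 1.3, -6.6]
grip_width: 0.272
```

Run:
```python
from h import *
s=st()
im=optics.get_image("wrist");cv2.imwrite("pics/w10.png",im[:,:,::-1])
im=optics.get_image("scene");cv2.imwrite("pics/s10.png",cv2.resize(im[110:240,170:280,::-1],None,fx=4.5,fy=4.5,interpolation=2));s=st()
print(delta([.6566,-.1153,s["position"][2]],-21.5))
```

```text
16.95 [ 0.6635 -0.1174  0.1963] [ 3.089 -0.574 -0.   ] [-0.73  1.35 -6.58] 23.6
17.05 [ 0.6636 -0.1175  0.1964] [ 3.089 -0.574 -0.   ] [-1.69  0.51 -6.71] 23.7
[ 0.  -0.   0.4 -7.3  0.5 -0. ]
```

View pics/w10.png

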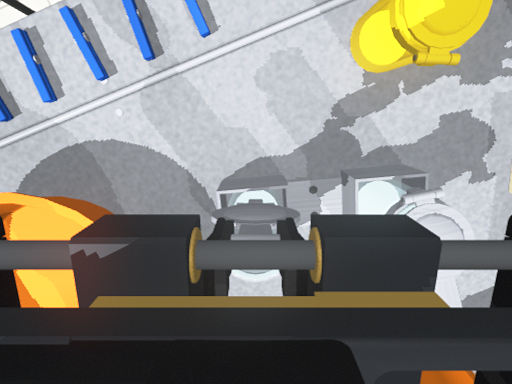

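View pics/s10.png

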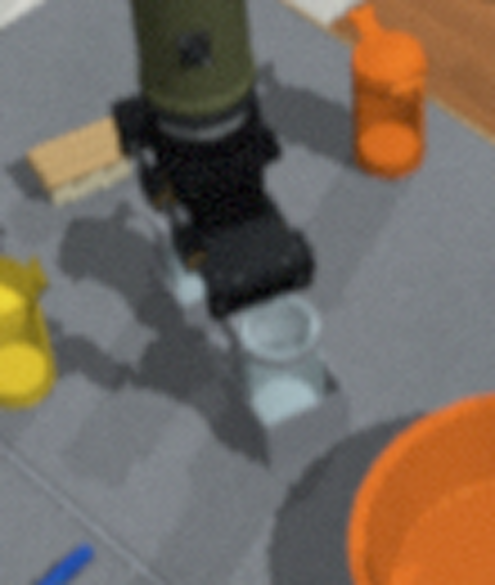

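Fz is −6.6 N, so I'm pulling slightly along the lid near upright. I'll lower a few mm before releasing.

step_arm([
  [0, 0, 0, 0, 0, 0.7, 18],
  [0, 0, 0, 0, 0, 1.4, 18],
  [0, 0, 0, 0, 0, 2, 18],
  [0, 0, 0, 0, 0, 2.5, 18],
  [0, 0, 0, 0, 0, 3, 18],
  [0, 0, 0, 0, 0, 3, 18],
  [0, 0, 0, 0, 0, 3, 18],
  [0, 0, 0, 0, 0, 3, 18],
])

```text
time: 18.05
position: [0.664, -0.1177, 0.1939]
tool_rot: [3.088, -0.574, 0.002]
ft_force: [0.3, 0.7, -0.9]
grip_width: 0.272
```

step_arm([
  [0, 0, 0, 0, 0, 0, 28],
  [0, 0, 0, 0, 0, 0, 34],
  [0, 0, 0, 0, 0, 0, 40],
  [0, 0, 0, 0, 0, 0, 44],
  [0, 0, 0, 0, 0, -8, 44],
  [0, 0, 0, 0, 0, -25, 44],
  [0, 0, 0, 0, 0, -45, 60],
  [0, 0, 0, 0, 0, -60, 87],
])

```text
time: 19.05
position: [0.6643, -0.1175, 0.256]
tool_rot: [3.089, -0.574, 0.004]
ft_force: [0.0, 0.5, -0.5]
grip_width: 0.651
```

Run:
```python
from h import *
print(proj("scene",[.6566,-.1153,.217]))
im=optics.get_image("wrist");cv2.imwrite("pics/w11.png",im[:,:,::-1])
im=optics.get_image("scene");cv2.imwrite("pics/s11.png",cv2.resize(im[110:240,170:280,::-1],None,fx=4.5,fy=4.5,interpolation=2));s=st()
# jar R centre from hinge/tab estimates
H=np.array([.6203,-.2425]);T=np.array([.527,-.226]);u=(T-H)/np.linalg.norm(T-H);C=H+.036*u;print("R centre",C,"L centre",np.array([.6566,-.1153])+.036*np.array([-.931,.362]))
```

```text
[220.74128455 168.05061758]
19.15 [ 0.6649 -0.1175  0.2567] [ 3.089 -0.574  0.008] [ 0.46 -0.2  -0.62] 64.1
R centre [ 0.58485009 -0.23623072] L centre [ 0.623084 -0.102268]
```

View pics/w11.png

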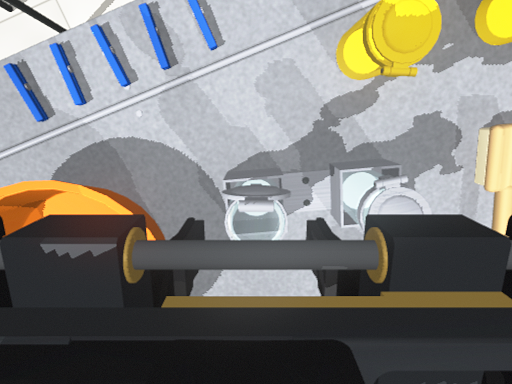

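View pics/s11.png

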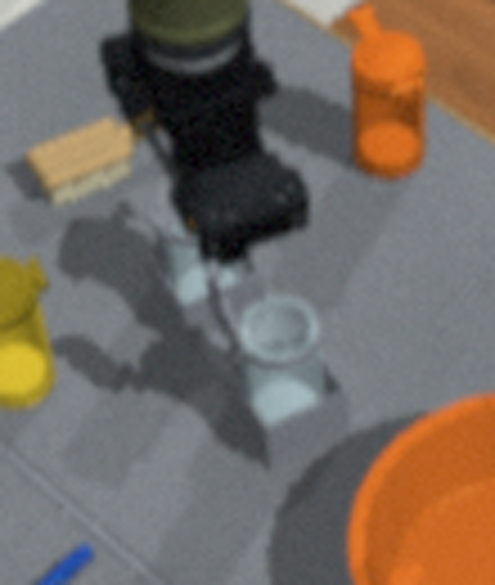

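Run:
```python
from h import *
s=st();c=optics.get_calibration("wrist");C=-np.array(c["R"]).T@np.array(c["t"])
R=Rn.from_rotvec(s["tool_rot"]);print("cam in tool",R.inv().apply(C-s["position"]),"axis",R.inv().apply(np.array(c["R"])[2]))
print(s["joint_positions"])
print(delta([.585,-.236,.257],-4),delta([.585,-.236,.09],-4))
# measure R jar from this wrist img later
```

```text
19.15 [ 0.6649 -0.1175  0.2567] [ 3.089 -0.574  0.008] [ 0.46 -0.2  -0.62] 64.1
cam in tool [ 6.55156228e-02 -4.16668810e-05 -1.62193288e-01] axis [-2.44558180e-01  5.48973984e-05  9.69634619e-01]
[ 0.41836813  0.38498437 -0.38777736  1.32283072  0.14408603  1.45612191
 -1.89792529]
[ -0.   -0.3 -17.1 -32.  139.3  -0.6] [ -0.   -0.3 -17.1 -32.8 139.4 166.4]
```

step_arm([
  [0, 0, -1.5, -2.5, 12, 0, 87],
  [0, 0, -5, -9, 38, 0, 87],
  [0, 0, -9, -17, 70, 0, 87],
  [0, 0, -12.5, -24, 100, 0, 87],
  [0, 0, -15.5, -29, 124, 0, 87],
  [0, 0, -17, -31.5, 136, 0, 87],
  [0, 0, -17, -32, 139.3, 0, 87],
  [0, 0, -17, -32, 139.3, 0, 87],
])

```text
time: 20.15
position: [0.5838, -0.2356, 0.2531]
tool_rot: [-3.139, 0.112, 0.0]
ft_force: [0.5, 0.3, -0.4]
grip_width: 0.997
```

Run:
```python
from h import *
im=optics.get_image("scene");cv2.imwrite("pics/s12.png",cv2.resize(im[110:240,170:280,::-1],None,fx=4.5,fy=4.5,interpolation=2))
im=optics.get_image("top");cv2.imwrite("pics/t12.png",cv2.resize(im[110:220,140:350,::-1],None,fx=3.8,fy=3.8,interpolation=2))
s=st();c=optics.get_calibration("wrist");np.savez("w12.npz",**c)
im=optics.get_image("wrist");cv2.imwrite("pics/w12.png",im[:,:,::-1])
for th in(.25,.3):print(th,proj("wrist",[.6203,-.2425,.122]))
print(delta([.585,-.236,.084],-4))
```

```text
20.25 [ 0.5841 -0.2349  0.2532] [-3.139  0.11  -0.   ] [-0.26  0.23 -0.24] 87.4
0.25 [260.71075448 145.39850576]
0.3 [260.71075448 145.39850576]
[ -0.    0.    0.    0.9   1.1 169.2]
```

View pics/w12.png

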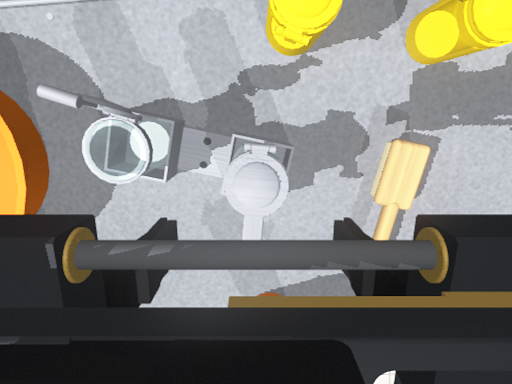

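View pics/s12.png

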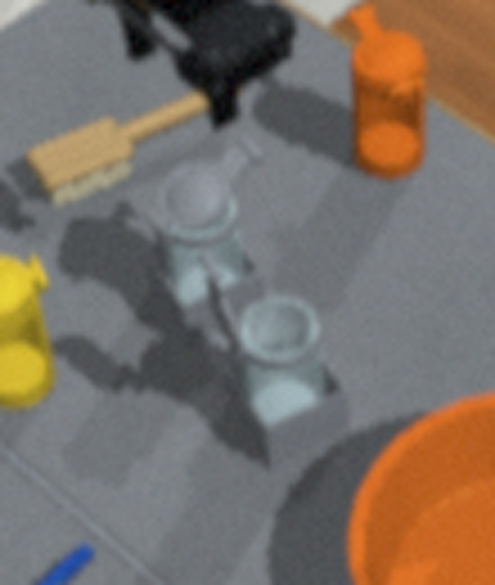

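View pics/t12.png

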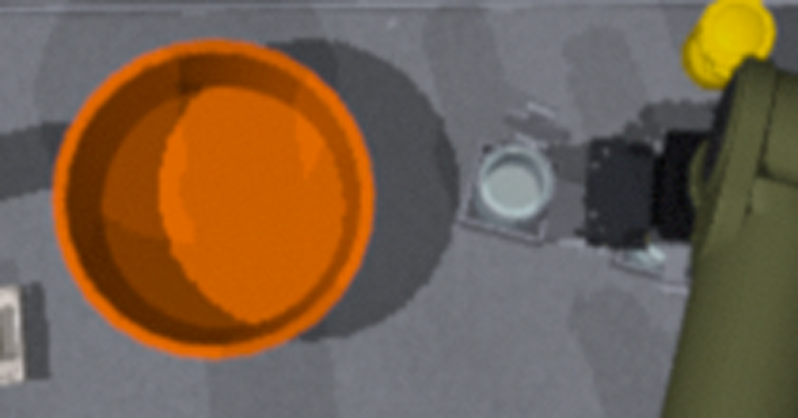

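The left lid stands upright and its jar is seated. The right jar is ready, with its hinge at (260,149) and its lid slightly raised. I'll descend around the glass.

step_arm([
  [0, 0, 0, -0.5, 1, 12, 87],
  [0, 0, 0, -0.5, 1, 40, 87],
  [0, 0, 0, -0.5, 1, 72, 87],
  [0, 0, 0, -0.5, 1, 100, 87],
  [0, 0, 0, -0.5, 1, 128, 87],
  [0, 0, 0, -0.5, 1, 150, 87],
  [0, 0, 0, -0.5, 1, 164, 87],
  [0, 0, 0, -0.5, 1, 169, 87],
])

```text
time: 21.3
position: [0.5826, -0.2366, 0.0832]
tool_rot: [-3.139, 0.111, 0.002]
ft_force: [0.3, -0.2, 0.4]
grip_width: 0.997
```

Run:
```python
from h import *
st()
im=optics.get_image("wrist");cv2.imwrite("pics/w13.png",im[:,:,::-1]);st()
```

```text
21.3 [ 0.5826 -0.2366  0.0832] [-3.139e+00  1.110e-01  2.000e-03] [ 0.31 -0.17  0.42] 86.7
21.35 [ 0.5827 -0.2367  0.0833] [-3.139e+00  1.110e-01  2.000e-03] [ 0.66  0.69 -0.15] 87.1
```

View pics/w13.png

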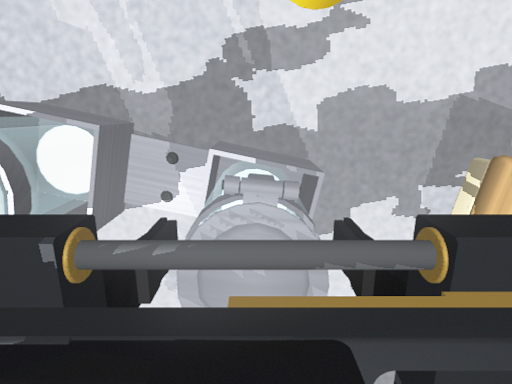

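The jar sits between the fingers, centred near column 257. I'll grip the glass.

step_arm([
  [0, 0, 0, 0, 0, 0, 80],
  [0, 0, 0, 0, 0, 0, 74],
  [0, 0, 0, 0, 0, 0, 69],
  [0, 0, 0, 0, 0, 0, 65],
  [0, 0, 0, 0, 0, 0, 61],
  [0, 0, 0, 0, 0, 0, 57],
  [0, 0, 0, 0, 0, 0, 57],
  [0, 0, 0, 0, 0, 0, 57],
], newtons=30)

```text
time: 22.35
position: [0.5835, -0.2359, 0.0847]
tool_rot: [-3.139, 0.11, -0.0]
ft_force: [-0.7, 4.2, 4.9]
grip_width: 0.73
```

step_arm([
  [0, 0, 0, 0, 0, -2, 57],
  [0, 0, 0, 0, 0, -8, 57],
  [0, 0, 0, 0, 0, -20, 57],
  [0, 0, 0, 0, 0, -38, 57],
  [0, 0, 0, 0, 0, -60, 57],
  [0, 0, 0, 0, 0, -82, 57],
  [0, 0, 0, 0, 0, -104, 57],
  [0, 0, 0, 0, 0, -120, 57],
])

```text
time: 23.35
position: [0.583, -0.2373, 0.2068]
tool_rot: [3.138, -0.112, 0.001]
ft_force: [0.1, 0.5, -6.1]
grip_width: 0.73
```

Run:
```python
from h import *
im=optics.get_image("scene");cv2.imwrite("pics/s14.png",cv2.resize(im[80:280,150:350,::-1],None,fx=3,fy=3,interpolation=2))
st()
print(delta([.616,.152,.235],-4), delta([.616,.152,.235],10))
```

```text
23.4 [ 0.5841 -0.2375  0.2088] [ 3.137 -0.112  0.006] [ 1.    0.3  -3.77] 63.2
[ 1.000e-01 -2.000e-01 -1.000e-01  4.300e+00 -3.907e+02 -2.700e+01] [ 1.000e-01 -2.000e-01 -1.410e+01  4.300e+00 -3.907e+02 -2.700e+01]
```

View pics/s14.png

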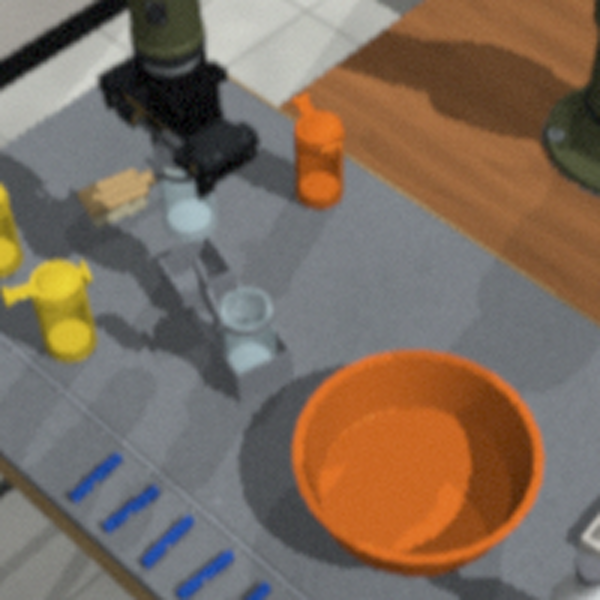

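The jar hangs clear of its cup in the grip. I'll carry it to the basin on a detour at smaller x, well clear of the other jar's open lid.

step_arm([
  [0, 0, 0, -8, 0, -5, 57],
  [0, 0, 0, -25, -3, -13, 57],
  [0, 0, 0, -45, -12, -21, 57],
  [0, 0, 0, -62, -30, -27, 57],
  [0, 0, 0, -75, -55, -30, 57],
  [0, 0, 0, -82, -85, -32, 57],
  [0, 0, 0, -83, -115, -32, 57],
  [0, 0, 0, -83, -140, -32, 57],
])

```text
time: 24.4
position: [0.5089, -0.0901, 0.2356]
tool_rot: [3.139, -0.111, -0.003]
ft_force: [-0.0, -0.5, -6.6]
grip_width: 0.73
```

Run:
```python
from h import *
st();print(delta([.616,.152,.235],-4),ctrl.get_state()["joint_positions"])
```

```text
24.4 [ 0.5089 -0.0901  0.2356] [ 3.139e+00 -1.110e-01 -3.000e-03] [-0.04 -0.46 -6.55] 63.5
[ 0.00e+00  1.00e-01 -0.00e+00  8.99e+01 -2.49e+02  4.00e-01] [ 0.58468998  0.05486857 -0.47565717  1.74211434  0.02606655  1.35276978
 -1.53724319]
```

step_arm([
  [0, 0, 0, 2, -28, 0, 57],
  [0, 0, 0, 8, -65, 0, 57],
  [0, 0, 0, 20, -105, 0, 57],
  [0, 0, 0, 38, -145, 0, 57],
  [0, 0, 0, 58, -185, 0, 57],
  [0, 0, 0, 76, -220, 0, 57],
  [0, 0, 0, 86, -242, 0, 57],
  [0, 0, 0, 90, -249, 0, 57],
])

```text
time: 25.4
position: [0.6167, 0.1521, 0.2352]
tool_rot: [-3.14, 0.107, 0.004]
ft_force: [-0.4, -0.6, -5.7]
grip_width: 0.724
```

Run:
```python
from h import *
optics.get_image("top")
im=optics.get_image("scene");cv2.imwrite("pics/s15.png",cv2.resize(im[80:280,170:370,::-1],None,fx=3,fy=3,interpolation=2))
st();im=optics.get_image("wrist");cv2.imwrite("pics/w15.png",im[:,:,::-1]);
print(delta([.616,.152,.087],-4))
```

```text
25.5 [0.6171 0.1505 0.2355] [ 3.139e+00 -1.100e-01 -3.000e-03] [-0.48 -0.1  -5.14] 63.5
[ 1.000e-01  1.000e-01 -1.000e-01 -1.100e+00 -2.800e+00  1.487e+02]
```

View pics/s15.png

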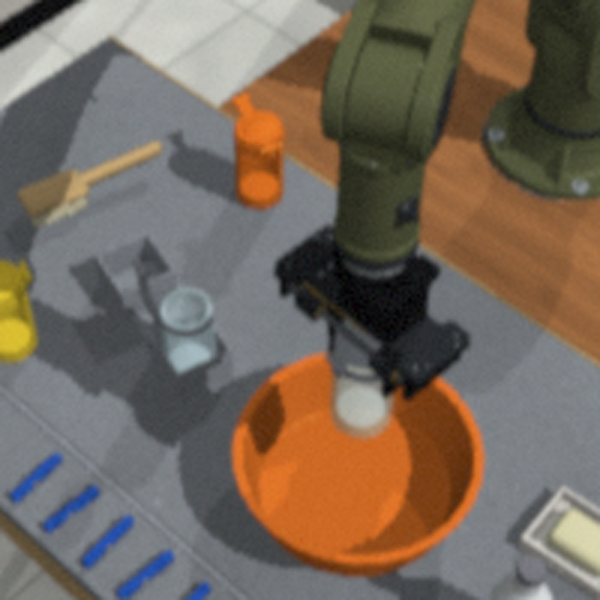

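View pics/w15.png

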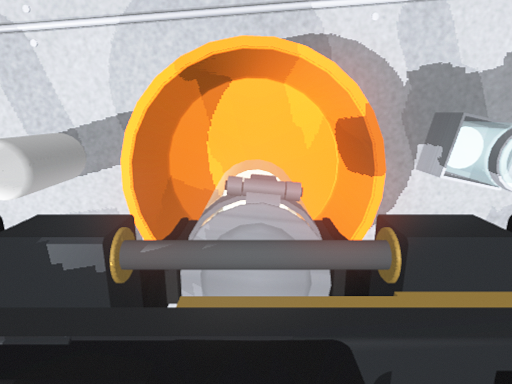

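The jar is over the middle of the basin (rim spans columns 122–385). I'll lower it.

step_arm([
  [0, 0, 0, 0, 0, 10, 57],
  [0, 0, 0, 0, 0, 32, 57],
  [0, 0, 0, 0, 0, 60, 57],
  [0, 0, 0, 0, 0, 88, 57],
  [0, 0, 0, 0, 0, 112, 57],
  [0, 0, 0, 0, 0, 130, 57],
  [0, 0, 0, 0, 0, 139, 57],
  [0, 0, 0, 0, 0, 142, 57],
])

```text
time: 26.55
position: [0.6177, 0.1502, 0.0941]
tool_rot: [3.139, -0.112, -0.0]
ft_force: [-0.2, 0.1, -5.4]
grip_width: 0.732
```

step_arm([
  [0, 0, 0, 0, 0, 1, 57],
  [0, 0, 0, 0, 0, 2, 57],
  [0, 0, 0, 0, 0, 3, 57],
  [0, 0, 0, 0, 0, 4, 57],
  [0, 0, 0, 0, 0, 5, 57],
  [0, 0, 0, 0, 0, 6, 57],
  [0, 0, 0, 0, 0, 6.5, 57],
  [0, 0, 0, 0, 0, 6.5, 57],
])

```text
time: 27.55
position: [0.6176, 0.1506, 0.0877]
tool_rot: [3.14, -0.111, -0.0]
ft_force: [0.1, 0.2, -6.5]
grip_width: 0.729
```

Not down yet (Fz −6.5, the full weight). I'll lower a little more.

step_arm([
  [0, 0, 0, 0, 0, 0.5, 57],
  [0, 0, 0, 0, 0, 1, 57],
  [0, 0, 0, 0, 0, 1.5, 57],
  [0, 0, 0, 0, 0, 2, 57],
  [0, 0, 0, 0, 0, 2.5, 57],
  [0, 0, 0, 0, 0, 2.5, 57],
  [0, 0, 0, 0, 0, 2.5, 57],
  [0, 0, 0, 0, 0, 2.5, 57],
])

```text
time: 28.55
position: [0.6179, 0.1506, 0.0867]
tool_rot: [3.139, -0.111, 0.001]
ft_force: [-4.2, -0.6, 5.6]
grip_width: 0.73
```

The jar is on the floor now (Fz +5.6). I'll release and rise.

step_arm([
  [0, 0, 0, 0, 0, -0.5, 66],
  [0, 0, 0, 0, 0, -0.5, 70],
  [0, 0, 0, 0, 0, -0.5, 76],
  [0, 0, 0, 0, 0, -0.5, 82],
  [0, 0, 0, 0, 0, -0.5, 87],
  [0, 0, 0, 0, 0, -0.5, 87],
  [0, 0, 0, 0, 0, -0.5, 87],
  [0, 0, 0, 0, 0, -0.5, 87],
])

```text
time: 29.55
position: [0.6177, 0.1506, 0.0858]
tool_rot: [3.14, -0.111, -0.0]
ft_force: [0.5, -0.2, -0.4]
grip_width: 0.999
```

step_arm([
  [0, 0, 0, 0, 0, -3, 87],
  [0, 0, 0, 0, 0, -12, 87],
  [0, 0, 0, 0, 0, -30, 87],
  [0, 0, 0, 0, 0, -55, 87],
  [0, 0, 0, 0, 0, -85, 87],
  [0, 0, 0, 0, 0, -115, 87],
  [0, 0, 0, 0, 0, -140, 87],
  [0, 0, 0, 0, 0, -155, 87],
])

```text
time: 30.55
position: [0.6183, 0.1511, 0.2438]
tool_rot: [-3.139, 0.111, -0.005]
ft_force: [-0.5, -0.2, -0.4]
grip_width: 0.997
```

step_arm([
  [0, 0, 0, -15, 0, -5, 87],
  [0, 0, 0, -40, 0, -10, 87],
  [0, 0, 0, -70, 0, -15, 87],
  [0, 0, 0, -95, 0, -20, 87],
  [0, 0, 0, -115, 0, -20, 87],
  [0, 0, 0, -125, 0, -20, 87],
  [0, 0, 0, -125, 0, -20, 87],
  [0, 0, 0, -125, 0, -20, 87],
])

```text
time: 31.55
position: [0.4934, 0.1591, 0.2606]
tool_rot: [3.14, -0.112, -0.0]
ft_force: [0.0, 0.7, 0.5]
grip_width: 1.001
```

Run:
```python
from h import *
im=optics.get_image("scene");cv2.imwrite("pics/s16.png",cv2.resize(im[80:300,170:390,::-1],None,fx=2.7,fy=2.7,interpolation=2))
im=optics.get_image("top");cv2.imwrite("pics/t16.png",cv2.resize(im[90:260,100:400,::-1],None,fx=2.6,fy=2.6,interpolation=2))
im=optics.get_image("wrist");cv2.imwrite("pics/w16.png",im[:,:,::-1]);st()
```

```text
31.7 [0.4934 0.1593 0.2605] [-3.139e+00  1.120e-01  1.000e-03] [ 0.25 -0.67  0.12] 86.9
```

View pics/s16.png

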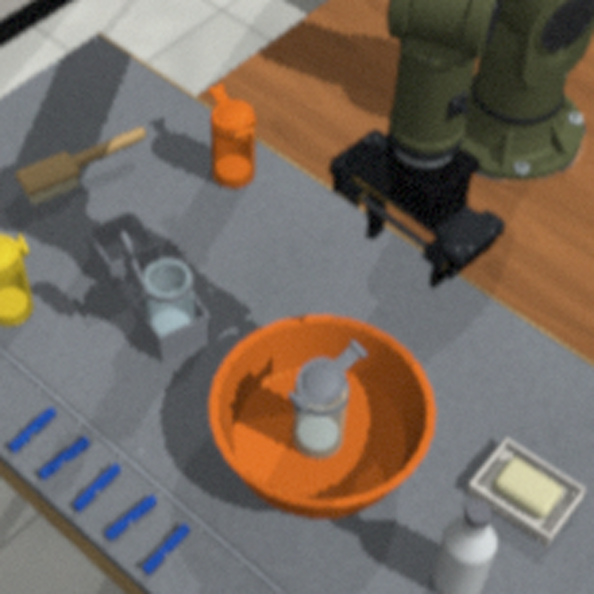

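View pics/t16.png

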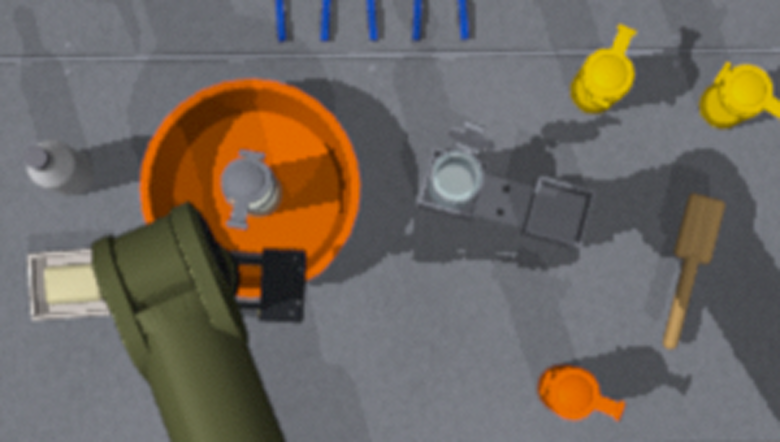

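View pics/w16.png

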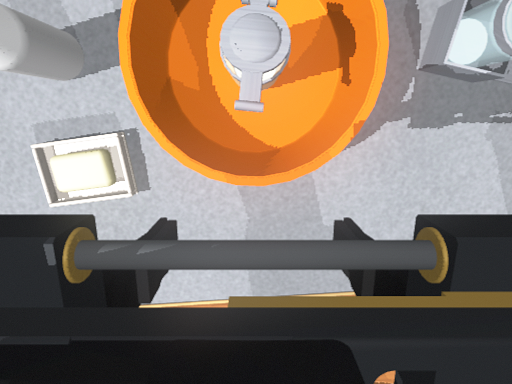

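The jar stands upright near the basin's centre. The other jar is in its cup with its lid up, and the bystanders haven't moved. One last check on the open lid's angle.

Run:
```python
from h import *
d=np.array([np.cos(np.radians(-21.5)),np.sin(np.radians(-21.5))])
for th in(1.2,1.45,1.6,1.7,1.75):
    X=np.r_[np.array([.6566,-.1155])-d*.094*np.cos(th+.02),.122+.094*np.sin(th+.02)]
    print(th,((proj("top",X)+.5-[100,90])*2.6).round(),((proj("scene",X)+.5-[170,80])*2.7).round())
im=cv2.imread("pics/t16.png")[100:230,400:520];cv2.imwrite("pics/t16z.png",cv2.resize(im,None,fx=4.5,fy=4.5))
```

```text
1.2 [462. 166.] [163. 234.]
1.45 [469. 146.] [146. 237.]
1.6 [473. 135.] [135. 241.]
1.7 [476. 127.] [128. 244.]
1.75 [478. 124.] [124. 246.]
```

View pics/t16z.png

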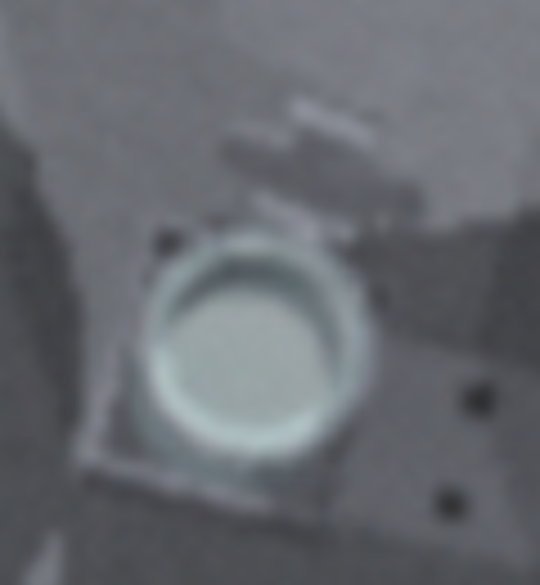

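The tab bar is at (335,120) in the enlargement, which is (474,127) in the crop. That puts the lid at about 1.7 rad, fully open. I'll hand in.

```bash
python3 -c "
from bench import ctrl
print(ctrl.close_job())"
```

```text
the job is handed in; nothing more can be done
None
```

The job is done and handed in at about 32 s of the 72 s allowed; `close_job` gives no verdict.

- **Binding lid (right-hand cup):** It stopped at about 0.3 rad with roughly 6 N at the tab. I backed off until the force was near zero and left the lid there.
- **Free lid (left-hand cup):** I swung it fully up. Near upright the tool pulled up with about 6.6 N for a second or so, so I lowered it 3 mm before letting go.
- **Carrying the jar:** I lifted the binding jar by its glass, carried it around the open lid and set it down in the basin. I felt it touch the floor before releasing it.

**Last checks, all from camera images:**
- The open lid measures about 1.7 rad in the top view.
- Its jar is seated in its cup.
- The other jar stands upright near the basin's centre, with its lid still partly up.
- The brush, soap dish, bottle and look-alike jars look unmoved, and the gripper is clear of everything.

No check failed. The one small mismatch was the right jar's hinge, about 3 mm off its earlier position before I gripped it, which is about the 3 mm of play in its cup.

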